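# Find the rattling power adapter and show it to the inspection camera

## Task

One of the three sealed power adapters on the mat has a broken-off part loose inside: pick up and briskly shake each of them back and forth a few times well clear of the mat, first the red-banded, then the yellow, then the blue, and stand the sound ones flat back on the mat. Then hold the one that rattles level in front of the inspection camera, its middle at lens height about 15 cm from the lens and a short end pointing at the lens, and finish while still holding it there. Leave the camera and everything else on the bench alone.

Things in the scene. Friction and masses are not known exactly. Their poses are not given: they have to be found in the camera images.
- mat: grey bench mat, fixed, 380 (x) x 540 (y) x 3 thick; origin at the centre of its underside, on the bench (bench top at z = 0). The adapters stand on it.
- camera: white inspection camera on a post beyond the mat, fixed; foot 100 x 100, head 75 x 60 x 54 centred 160 above the bench, black lens 44 in diameter looking along its own -x (towards the robot's side), front glass 50 ahead of the post foot's centre. Origin: centre of the underside of its foot; top at 187.
- view (a point): the point 150 straight in front of the lens glass, at lens height, 160 above the bench (200 along the camera's -x from its foot's centre). The middle of the presented adapter belongs here.
- case_red: sealed black power adapter with two red tape bands: closed box 124 long (its x) x 52 wide (its y) x 46 high (its z), 0.2 to 0.42 kg; origin at the centre of its underside. Stands flat on the mat (top 49 above the bench), long axis within 0.5 rad of world x. Grip it across its 52 width at mid length; 60 N holds it firmly. One of the three, not always the same, rattles.
- case_red_center (a point): middle of the red adapter, 23 above its underside; centre of mass of a sound one. In the rattling one a loose 75 g ball runs freely along 82 of the length: it knocks when shaken, and when tipped end for end by 0.2 rad it rolls to the low end in about half a second, up to 41 from the middle (0.03 N m each way).
- case_red_liner: insulating liner sealed inside the red adapter, fixed to it and in the same frame (unseen; only a loose part inside touches it; in a sound adapter nothing does)
- case_yellow: sealed black power adapter with two yellow tape bands: closed box 124 long (its x) x 52 wide (its y) x 46 high (its z), 0.2 to 0.42 kg; origin at the centre of its underside. Stands flat on the mat (top 49 above the bench), long axis within 0.5 rad of world x. Grip it across its 52 width at mid length; 60 N holds it firmly. One of the three, not always the same, rattles.
- case_yellow_center (a point): middle of the yellow adapter, 23 above its underside; centre of mass of a sound one. In the rattling one a loose 75 g ball runs freely along 82 of the length: it knocks when shaken, and when tipped end for end by 0.2 rad it rolls to the low end in about half a second, up to 41 from the middle (0.03 N m each way).
- case_yellow_liner: insulating liner sealed inside the yellow adapter, fixed to it and in the same frame (unseen; only a loose part inside touches it; in a sound adapter nothing does)
- case_blue: sealed black power adapter with two blue tape bands: closed box 124 long (its x) x 52 wide (its y) x 46 high (its z), 0.2 to 0.42 kg; origin at the centre of its underside. Stands flat on the mat (top 49 above the bench), long axis within 0.5 rad of world x. Grip it across its 52 width at mid length; 60 N holds it firmly. One of the three, not always the same, rattles.
- case_blue_center (a point): middle of the blue adapter, 23 above its underside; centre of mass of a sound one. In the rattling one a loose 75 g ball runs freely along 82 of the length: it knocks when shaken, and when tipped end for end by 0.2 rad it rolls to the low end in about half a second, up to 41 from the middle (0.03 N m each way).
- case_blue_liner: insulating liner sealed inside the blue adapter, fixed to it and in the same frame (unseen; only a loose part inside touches it; in a sound adapter nothing does)
- heatsink: bystander, leave alone: small copper-based aluminium heat sink, 60 x 60 x 35 high, on the mat's far left part
- memory: bystander, leave alone: green memory module, 31 x 133 x 5, lying across the far right part of the mat
- screwdriver: bystander, leave alone: screwdriver about 180 long lying on the bench to the right of the mat; origin about its middle underneath
- bottle: bystander, leave alone: white bottle with red cap, radius 34, 190 high, left of the mat
- remote: bystander, leave alone: grey remote control 160 x 46 x 20, to the right
- fan: bystander, leave alone: black square case fan, 92 x 92 x 25, lying flat to the left
Not all that is in view belongs to the job. Leave any brown look-alike of the case_yellow alone.

How it is judged:
On the way, in this order (a step that is already met when the one before it is completed fails the run):
1. the red adapter, held well clear of the mat, is swung or rocked briskly (over 0.25 m/s or 0.8 rad/s) (height (world z) of case_red_center above 0.08 m and contact force between the fingers and case_red above 0.5 N and (linear speed of case_red above 0.25 m/s or angular speed of case_red above 0.8 rad/s)), for 0.02 s.
2. the red adapter's motion is checked (turn-round) (height (world z) of case_red_center above 0.08 m and contact force between the fingers and case_red above 0.5 N and linear speed of case_red below 0.1 m/s and angular speed of case_red below 0.4 rad/s).
3. the red adapter, held well clear of the mat, is swung or rocked briskly again (all of step 1), for 0.02 s.
4. the yellow adapter, held well clear of the mat, is swung or rocked briskly (over 0.25 m/s or 0.8 rad/s) (height (world z) of case_yellow_center above 0.08 m and contact force between the fingers and case_yellow above 0.5 N and (linear speed of case_yellow above 0.25 m/s or angular speed of case_yellow above 0.8 rad/s)), for 0.02 s.
5. the yellow adapter's motion is checked (turn-round) (height (world z) of case_yellow_center above 0.08 m and contact force between the fingers and case_yellow above 0.5 N and linear speed of case_yellow below 0.1 m/s and angular speed of case_yellow below 0.4 rad/s).
6. the yellow adapter, held well clear of the mat, is swung or rocked briskly again (all of step 4), for 0.02 s.
7. the blue adapter, held well clear of the mat, is swung or rocked briskly (over 0.25 m/s or 0.8 rad/s) (height (world z) of case_blue_center above 0.08 m and contact force between the fingers and case_blue above 0.5 N and (linear speed of case_blue above 0.25 m/s or angular speed of case_blue above 0.8 rad/s)), for 0.02 s.
8. the blue adapter's motion is checked (turn-round) (height (world z) of case_blue_center above 0.08 m and contact force between the fingers and case_blue above 0.5 N and linear speed of case_blue below 0.1 m/s and angular speed of case_blue below 0.4 rad/s).
9. the blue adapter, held well clear of the mat, is swung or rocked briskly again (all of step 7), for 0.02 s.
At the end, for the whole second after the job is handed in: The adapter with a loose part (over 0.2 N on its liner) is gripped (over 1 N), still, its middle within 50 mm of the view point, long axis within 0.35 rad of the lens direction, level within 0.3 rad; the other two stand on the mat, within 5 mm of its top, tilt under 0.12 rad, at rest (((contact force between case_red_liner and anything else above 0.2 N and contact force between the fingers and case_red above 1 N and distance between case_red_center and view below 0.05 m and angle between the x axis of case_red and the x axis of camera, either way round below 0.35 rad and angle between case_red's own z axis and vertical below 0.3 rad and linear speed of each of case_red, case_yellow, case_blue below 0.05 m/s and z of case_yellow in the frame of mat between -0.002 and 0.008 m and angle between each of case_yellow, case_blue's own z axis and vertical below 0.12 rad and x of case_yellow in the frame of mat between -0.19 and 0.19 m and y of case_yellow in the frame of mat between -0.27 and 0.27 m and z of case_blue in the frame of mat between -0.002 and 0.008 m and x of case_blue in the frame of mat between -0.19 and 0.19 m and y of case_blue in the frame of mat between -0.27 and 0.27 m) or (contact force between case_yellow_liner and anything else above 0.2 N and contact force between the fingers and case_yellow above 1 N and distance between case_yellow_center and view below 0.05 m and angle between the x axis of case_yellow and the x axis of camera, either way round below 0.35 rad and angle between case_yellow's own z axis and vertical below 0.3 rad and linear speed of each of case_yellow, case_red, case_blue below 0.05 m/s and z of case_red in the frame of mat between -0.002 and 0.008 m and angle between each of case_red, case_blue's own z axis and vertical below 0.12 rad and x of case_red in the frame of mat between -0.19 and 0.19 m and y of case_red in the frame of mat between -0.27 and 0.27 m and z of case_blue in the frame of mat between -0.002 and 0.008 m and x of case_blue in the frame of mat between -0.19 and 0.19 m and y of case_blue in the frame of mat between -0.27 and 0.27 m) or (contact force between case_blue_liner and anything else above 0.2 N and contact force between the fingers and case_blue above 1 N and distance between case_blue_center and view below 0.05 m and angle between the x axis of case_blue and the x axis of camera, either way round below 0.35 rad and angle between case_blue's own z axis and vertical below 0.3 rad and linear speed of each of case_blue, case_red, case_yellow below 0.05 m/s and z of case_red in the frame of mat between -0.002 and 0.008 m and angle between each of case_red, case_yellow's own z axis and vertical below 0.12 rad and x of case_red in the frame of mat between -0.19 and 0.19 m and y of case_red in the frame of mat between -0.27 and 0.27 m and z of case_yellow in the frame of mat between -0.002 and 0.008 m and x of case_yellow in the frame of mat between -0.19 and 0.19 m and y of case_yellow in the frame of mat between -0.27 and 0.27 m))); the arm keeps its last pose, push and grip.
It fails at once if a bystander on the bench is disturbed (moved over 30 mm) (distance of any of heatsink, memory, screwdriver, bottle, remote, fan from where it was at the start of the episode above 0.03 m).
It fails at once if the camera is bumped (over 3 N) (contact force between camera and anything else above 3 N).
It also fails if it takes over 72 s, if anything falls off the work surface, if the arm or the gripper's body presses on something with over 40 N, if the wrist force passes 120 N, or if a joint passes its speed limit or range.

## Robot

A 6-joint arm with a two-finger parallel gripper is mounted at the origin on the work surface. World frame = base frame: x ahead of the robot, y to its left, z up, the work surface at z = 0. Lengths are in m, angles in rad, forces in N, time in s.
With the tool pointing down it reaches from about 0.375 to 0.9 m from the base axis. Payload 3.1 kg.
Tool frame: the origin (TCP) lies on the centre line of the jaws, within the pads' length; the fingertips stand 19 mm ahead of it and the grasp point (between the pads) is the TCP; y points along the fingers, x is the direction in which the jaws open and shut, and the axes are right-handed (so a half turn about y gives the same grasp; the last joint's range is limited). The gripper opens to 85 mm and grips with 20 to 120 N. Pads are 22 mm wide; open, the fingers measure 114 mm over their backs; the gripper's body (76 mm by 85 mm) begins 54 mm behind the grasp point. The pads swing forward as they close: fully open they stand 13 mm farther back than shut.
Start: joints at [-1.351, 0.527, 1.433, -0, 1.181, -0.178], TCP at [0.242, -0.576, 0.25] pointing down, gripper open.
Joint ranges: [-3.08, 3.08], [-0.75, 2.2], [0.22, 2.44], [-1.43, 4.57], [0, 2.65], [-2.85, 2.85]. Speed limits (rad/s): [2.79, 2.79, 3.14, 3.14, 3.14, 3.14].

## Interface

Orientations are given as a unit quaternion [x, y, z, w].
In Python, from station import * gives the robot as it stands.
- The arm moves only by the tool step_arm, never from a script. Its argument "moves" is a list of rows, each a list of 7 numbers: the turn, a rotation vector about the tool's x, y, z in rad, then the shift along the tool's x, y, z in cm, then the closure, from -1 (fully open) to 1 (shut). A call has 1 to 12 rows; each row is the pose to reach, as a shift and turn from the pose measured when the call began, along the tool's axes at that moment; what a row does not reach only later rows make up. A row lasts 1/8 s, in which the tool goes at most 62.5 mm and 10.7 degrees, less where a joint would pass 70% of its speed; a pose out of reach is approached as far as the arm can. A call with a gripper value outside its range is refused whole. The fingers move at their own pace and stop on an object; "grip_force" is the grip in N (left out, the last holds). Time passes only in rows, so rows that repeat a pose let the fingers close. It gives the time, the measured TCP pose, the force and the opening at its end, in the units of the state.
- sense(): the state, without advancing time (a new reading comes with each control period).
- snapshot(name): name is "scene" or "top" or "wrist"; returns a dict with "frame" (420x560x3 uint8, red, green, blue), "z_map" (420x560 float32, m along the optical axis (not along the pixel's ray), 0 where there is no reading), "vfov" (degrees; the focal length in pixels is half the picture's height over the tangent of half this angle, whatever the lens; pixels are square), "cx", "cy" (the principal point, pixels), "xyz" and "orientation" of the camera in the world. Camera axes: x right, y down, z forward; pixel columns grow to the right and rows downward; lengths in m; the calibration is good to about 2 mm. A picture is of the moment at which its call begins.
- sign_off(): hands the job in, once; it reports no verdict.
The state is a dict: "t": time; "q": joint angles; "qd": joint speeds; "tau": joint torques, N m; "tcp_pos": TCP position; "tool_rot": TCP orientation; "force": force on the tool from outside, world axes, zero at the start; "ft_torque": the same for the moment, N m; "finger_gap": opening from 0.0 (shut) to 1.0 (fully open).
Only numpy, scipy, OpenCV 4.12 (cv2) and the standard library are available. Lean on these libraries where they do the work, as an engineer would, in place of code of your own. Each camera call takes 0.05 s, during which the arm holds its last target.

## Working session

There is one attempt and no reset: what is moved stays moved. The work goes in short steps, Python scripts to look and compute and a tool call to move; the robot and the scene stay as the last step left them, time stands still between calls to the robot, and variables do not carry over. Pictures are saved under pics/ and viewed, and the job is handed in when it is done.

Besides the shell and the picture viewer there is one more tool, called as name(argument=value, ...), one argument or row to a line, values as JSON. step_arm: Moves the arm, as the interface text tells. Its arguments: {"type":"object","properties":{"moves":{"type":"array","items":{"type":"array","items":{"type":"number"}}},"grip_force":{"type":"number"}},"required":["moves"]}

```bash
mkdir -p pics; ls; cat > h.py <<'E'
from station import *
import numpy as np, cv2
from scipy.spatial.transform import Rotation as R
def save(s,fn): cv2.imwrite(fn,cv2.cvtColor(s["frame"],cv2.COLOR_RGB2BGR))
def px(s,u,v,z=None,plane=None):
    f=210/np.tan(np.radians(s["vfov"])/2)
    d=np.array([(u-s["cx"])/f,(v-s["cy"])/f,1.0]); M=R.from_quat(s["orientation"]).as_matrix(); o=np.array(s["xyz"])
    w=M@d
    if plane is not None: return o+w*(plane-o[2])/w[2]
    if z is None: z=s["z_map"][int(v),int(u)]
    return o+w*z
E
python3 - <<'E'
from h import *
import pickle
print(sense())
for n in ("scene","top"):
    s=snapshot(n); save(s,f"pics/{n}0.png"); pickle.dump(s,open(f"{n}.pkl","wb")); print(n,s["xyz"],s["orientation"],s["vfov"],s["cx"],s["cy"])
E
```

```text
pics
{'t': 0.0, 'q': array([-1.35147023e+00,  5.28444457e-01,  1.43390767e+00, -1.84697030e-05,
        1.18140421e+00, -1.78508873e-01]), 'qd': array([ 2.67193667e-04, -1.95756910e-04,  1.08883940e-03,  1.93030701e-03,
        1.23061569e-03,  5.16706360e-05]), 'tau': array([ 7.16162249e-04, -4.42346084e+01, -1.78022575e+01, -2.35645366e-04,
        8.43467336e-03, -1.00537324e-05]), 'tcp_pos': array([ 0.24200689, -0.57550712,  0.24934521]), 'tool_rot': array([-0.58842029,  0.39189012, -0.39077807,  0.58947111]), 'force': array([-0.33873694, -0.02996511,  0.72159488]), 'ft_torque': array([ 0.00785202, -0.00642296,  0.00835286]), 'finger_gap': 0.9999316040802957}
scene [1.2332756  0.44653576 1.3030401 ] [ 0.48011513  0.81867288 -0.27424879 -0.15508633] 47.11944216027288 280.72151977608445 209.65962058511968
top [ 0.37762306 -0.00316296  1.60153838] [-0.69678294  0.716115   -0.02329718  0.03361661] 45.80550796069653 278.91304492456646 208.0001995019718
```

View pics/top0.png

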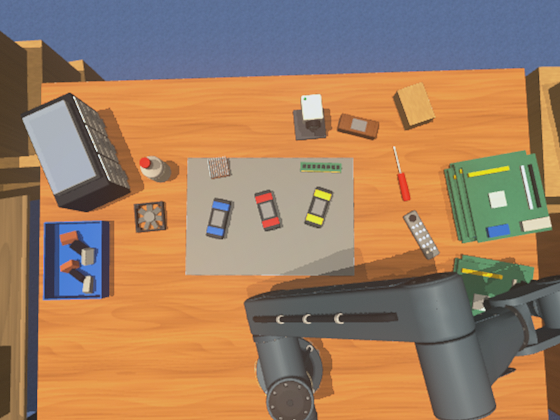

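View pics/scene0.png

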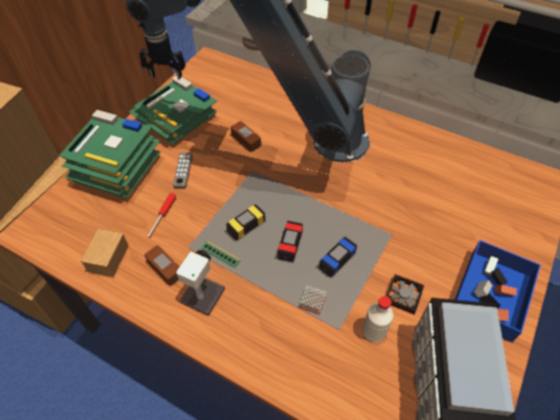

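```bash
cat >> h.py <<'E'
def cloud(s):
    f=210/np.tan(np.radians(s["vfov"])/2); v,u=np.mgrid[0:420,0:560]; z=s["z_map"]
    P=np.stack([(u-s["cx"])/f*z,(v-s["cy"])/f*z,z],-1)
    return P@R.from_quat(s["orientation"]).as_matrix().T+np.array(s["xyz"])
def cases(s,boxes,zl=0.04,zh=0.058):
    P=cloud(s)
    for n,(u0,u1,v0,v1) in boxes.items():
        Q=P[v0:v1,u0:u1].reshape(-1,3); Q=Q[(Q[:,2]>zl)&(Q[:,2]<zh)]
        r=cv2.minAreaRect((Q[:,:2]*1000).astype(np.float32)); b=cv2.boxPoints(r)
        e=[b[1]-b[0],b[2]-b[1]]; e=max(e,key=np.linalg.norm); a=np.arctan2(e[1],e[0]); a=(a+np.pi/2)%np.pi-np.pi/2
        print(n,"c",np.round(r[0],1),"size",np.round(r[1],1),"yaw",round(a,3),"z",round(np.median(Q[:,2]),4),len(Q))
E
python3 - <<'E'
from h import *
import pickle
s=pickle.load(open("top.pkl","rb"))
cases(s,dict(red=(245,290,180,240),yellow=(298,340,180,236),blue=(198,240,190,245)))
P=cloud(s)
for uv in [(187,160),(353,160),(187,274),(353,274)]: print(uv,px(s,*uv,plane=0.003).round(3))
for uv in [(303,97),(321,97),(303,113),(312,105)]: print(uv,P[uv[1],uv[0]].round(3))
m=(P[...,2]>0.175)&(P[...,2]<0.2); m[:, :290]=0; m[:,330:]=0; m[130:]=0
Q=P[m]; r=cv2.minAreaRect((Q[:,:2]*1000).astype(np.float32)); print(r,len(Q))
im=cv2.resize(s["frame"][80:250,170:380,::-1],None,fx=3.6,fy=3.5,interpolation=cv2.INTER_CUBIC); cv2.imwrite("pics/c.png",im)
E
```

```text
red c [497.1  57.4] size [123.6  52.3] yaw 0.246 z 0.049 644
yellow c [ 502.8 -104. ] size [ 52.4 124.5] yaw -0.351 z 0.049 649
blue c [475.9 212.5] size [ 53.1 123.7] yaw -0.235 z 0.0488 651
(187, 160) [0.672 0.314 0.003]
(353, 160) [ 0.656 -0.226  0.003]
(187, 274) [0.303 0.318 0.003]
(353, 274) [ 0.289 -0.212  0.003]
(303, 97) [ 0.813 -0.063  0.188]
(321, 97) [ 0.867 -0.129  0.006]
(303, 113) [ 0.766 -0.061  0.188]
(312, 105) [ 0.791 -0.088  0.181]
((774.9457397460938, -85.99423217773438), (93.53773498535156, 59.67787551879883), 4.219468593597412) 582
```

View pics/c.png

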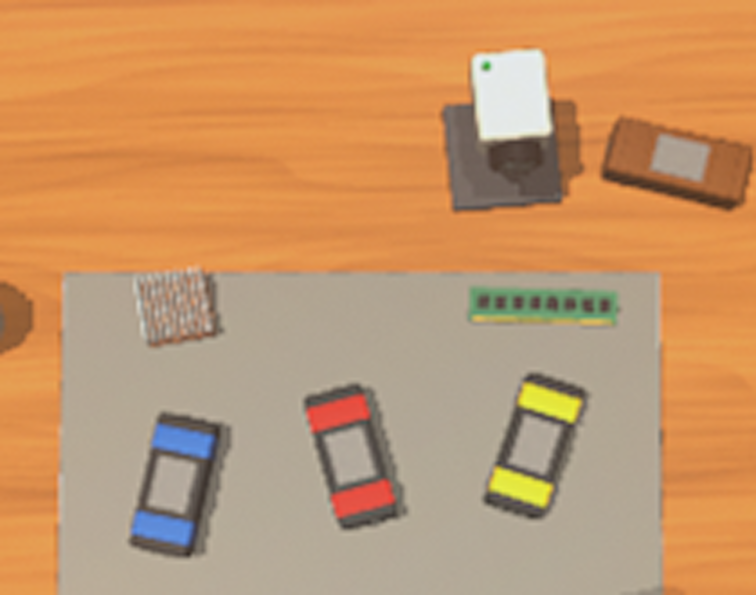

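```bash
python3 - <<'E'
from h import *
import pickle
for n in ("top","scene"):
    s=pickle.load(open(n+".pkl","rb"))
    P=cloud(s); m0=(abs(P[...,0]-.79)<.16)&(abs(P[...,1]+.09)<.1)
    for zl,zh in ((.13,.2),(.18,.195),(.004,.02)):
        m=m0&(P[...,2]>zl)&(P[...,2]<zh)
        Q=P[m]; 
        if len(Q)<5: continue
        r=cv2.minAreaRect((Q[:,:2]*1000).astype(np.float32)); print(n,zl,np.round(r[0],1),np.round(r[1],1),r[2],len(Q),Q[:,2].min().round(3),np.median(Q[:,2]).round(3),Q[:,2].max().round(3))
        print(cv2.boxPoints(r).round(0).tolist())
    f=210/np.tan(np.radians(s["vfov"])/2)
im=cv2.resize(pickle.load(open("top.pkl","rb"))["frame"][85:145,280:345,::-1],None,fx=10,fy=10,interpolation=cv2.INTER_CUBIC); cv2.imwrite("pics/c2.png",im)
E
```

```text
top 0.13 [774.1 -86.1] [95.2 59.7] 4.219468593597412 681 0.139 0.185 0.197
[[724.0, -60.0], [729.0, -119.0], [824.0, -112.0], [819.0, -53.0]]
top 0.18 [774.2 -86. ] [91.4 59.7] 4.219468593597412 528 0.18 0.186 0.195
[[726.0, -60.0], [731.0, -119.0], [822.0, -112.0], [818.0, -53.0]]
top 0.004 [786.3 -90.5] [199.4 312. ] 89.6837158203125 1423 0.004 0.008 0.02
[[630.0, -189.0], [942.0, -191.0], [943.0, 8.0], [631.0, 10.0]]
scene 0.13 [780.7 -87.8] [94.4 60.7] 4.731042861938477 886 0.136 0.185 0.196
[[731.0, -61.0], [736.0, -122.0], [830.0, -114.0], [825.0, -54.0]]
scene 0.18 [781.1 -87.9] [92.7 60.7] 3.6029152870178223 586 0.18 0.187 0.194
[[733.0, -61.0], [737.0, -121.0], [829.0, -115.0], [825.0, -55.0]]
scene 0.004 [789.6 -89.9] [319.  199.6] 0.026194632053375244 1996 0.004 0.009 0.02
[[630.0, 10.0], [630.0, -190.0], [949.0, -190.0], [949.0, 10.0]]
```

View pics/c2.png

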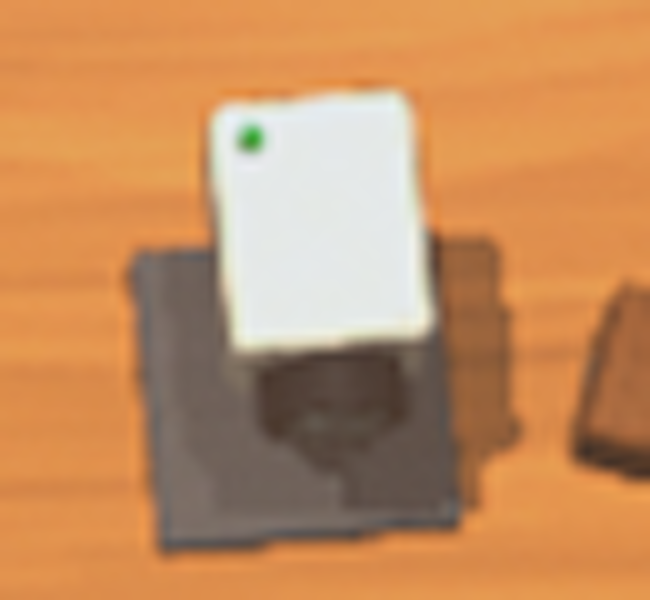

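```bash
cat >> h.py <<'E'
def downrot(jaw):  # tool x at world yaw jaw, tool y down
    x=np.array([np.cos(jaw),np.sin(jaw),0]); y=np.array([0,0,-1.]); return R.from_matrix(np.stack([x,y,np.cross(x,y)],1))
def to(pos,rot,st=None):
    st=st or sense(); r0=R.from_quat(st["tool_rot"]); 
    sh=r0.inv().apply(np.array(pos)-st["tcp_pos"])*100; rv=(r0.inv()*rot).as_rotvec()
    print("turn",rv.round(3),"shift cm",sh.round(2),"rows>=",round(max(np.linalg.norm(sh)/6.25,np.degrees(np.linalg.norm(rv))/10.7),1))
def st():
    s=sense(); M=R.from_quat(s["tool_rot"]).as_matrix()
    print("t",round(s["t"],2),"tcp",s["tcp_pos"].round(4),"jawyaw",np.arctan2(M[1,0],M[0,0]).round(3),"y",M[:,1].round(3),"q",s["q"].round(2),"F",s["force"].round(2),"T",s["ft_torque"].round(3),"gap",round(s["finger_gap"],3)); return s
E
python3 - <<'E'
from h import *
st()
for j in (1.817,-1.325): to([.497,.057,.12],downrot(j))
E
```

```text
t 0.1 tcp [ 0.242  -0.5756  0.2494] jawyaw -1.173 y [-0.     0.002 -1.   ] q [-1.35  0.53  1.43 -0.    1.18 -0.18] F [-0.09  0.57 -0.31] T [ 0.036 -0.036  0.021] gap 0.998
turn [-0.003 -2.99   0.   ] shift cm [-48.41  13.05  48.01] rows>= 16.0
turn [-0.     0.152 -0.002] shift cm [-48.41  13.05  48.01] rows>= 11.1
```

step_arm(
  moves=[
    [0,0.03,0,-8,2,8,-1],
    [0,0.06,0,-12,3,12,-1],
    [0,0.152,0,-48.4,13,48,-1],
    [0,0.152,0,-48.4,13,48,-1],
    [0,0.152,0,-48.4,13,48,-1],
    [0,0.152,0,-48.4,13,48,-1],
    [0,0.152,0,-48.4,13,48,-1],
    [0,0.152,0,-48.4,13,48,-1],
    [0,0.152,0,-48.4,13,48,-1],
    [0,0.152,0,-48.4,13,48,-1],
    [0,0.152,0,-48.4,13,48,-1],
    [0,0.152,0,-48.4,13,48,-1],
  ],
  grip_force=60,
)

```text
t: 1.6
tcp_pos: [0.4974, 0.0604, 0.1196]
tool_rot: [-0.558, 0.434, -0.432, 0.559]
force: [-0.0, -0.5, 0.4]
finger_gap: 0.999
```

```bash
python3 - <<'E'
from h import *
st(); to([.497,.057,.027],downrot(-1.325))
E
```

```text
t 1.6 tcp [0.4974 0.0604 0.1196] jawyaw -1.319 y [-0.001  0.002 -1.   ] q [-0.1   0.57  1.86  0.    0.71  1.21] F [-0.03 -0.52  0.4 ] T [-0.047  0.051 -0.026] gap 0.999
turn [ 0.     0.006 -0.003] shift cm [ 0.34  9.26 -0.11] rows>= 1.5
```

step_arm(
  moves=[
    [0,0.006,0,0.3,4,-0.1,-1],
    [0,0.006,0,0.3,9.2,-0.1,-1],
    [0,0.006,0,0.3,9.2,-0.1,-1],
    [0,0.006,0,0.3,9.2,-0.1,1],
    [0,0.006,0,0.3,9.2,-0.1,1],
    [0,0.006,0,0.3,9.2,-0.1,1],
    [0,0.006,0,0.3,9.2,-0.1,1],
    [0,0.006,0,0.3,9.2,-0.1,1],
  ],
)

```text
t: 2.6
tcp_pos: [0.4987, 0.0568, 0.0303]
tool_rot: [-0.556, 0.434, -0.436, 0.559]
force: [-0.9, -2.8, 7.7]
finger_gap: 0.603
```

```bash
python3 - <<'E'
from h import *
st()
E
```

```text
t 2.6 tcp [0.4987 0.0568 0.0303] jawyaw -1.325 y [ 0.004  0.001 -1.   ] q [-0.11  0.75  1.89  0.    0.5   1.21] F [-0.85 -2.82  7.72] T [-0.31   0.123  0.006] gap 0.603
```

step_arm(
  moves=[
    [0,0,0,0,-3,0,1],
    [0,0,0,0,-7,0,1],
    [0,0,0,0,-11,0,1],
    [0,0,0,0,-14,0,1],
    [0,0,0,0,-14,0,1],
    [0,0,0,0,-14,0,1],
    [0,0,0,0,-14,0,1],
  ],
)

```text
t: 3.48
tcp_pos: [0.497, 0.0567, 0.1689]
tool_rot: [-0.557, 0.435, -0.435, 0.558]
force: [-0.5, -0.5, -3.5]
finger_gap: 0.601
```

```bash
python3 - <<'E'
from h import *
st()
E
```

```text
t 3.48 tcp [0.497  0.0567 0.1689] jawyaw -1.325 y [ 0.001  0.002 -1.   ] q [-0.11  0.48  1.82  0.    0.83  1.21] F [-0.48 -0.55 -3.53] T [ 0.063  0.002 -0.023] gap 0.601
```

step_arm(
  moves=[
    [0,0,0,0,0,5,1],
    [0,0,0,0,0,5,1],
    [0,0,0,0,0,0,1],
    [0,0,0,0,0,-5,1],
    [0,0,0,0,0,-5,1],
    [0,0,0,0,0,0,1],
    [0,0,0,0,0,5,1],
    [0,0,0,0,0,5,1],
    [0,0,0,0,0,0,1],
    [0,0,0,0,0,0,1],
  ],
)

```text
t: 4.72
tcp_pos: [0.4898, 0.0572, 0.1669]
tool_rot: [0.559, -0.439, 0.431, -0.556]
force: [0.4, -0.7, -2.6]
finger_gap: 0.602
```

step_arm(
  moves=[
    [0.15,0,0,0,0,0,1],
    [0.25,0,0,0,0,0,1],
    [0.25,0,0,0,0,0,1],
    [0.25,0,0,0,0,0,1],
    [0.25,0,0,0,0,0,1],
    [0.25,0,0,0,0,0,1],
    [0.25,0,0,0,0,0,1],
    [0.25,0,0,0,0,0,1],
    [0.25,0,0,0,0,0,1],
    [0.25,0,0,0,0,0,1],
  ],
)

```text
t: 5.98
tcp_pos: [0.4898, 0.0571, 0.1669]
tool_rot: [-0.485, 0.382, -0.482, 0.621]
force: [0.3, -0.4, -3.5]
finger_gap: 0.6
```

```bash
cat >>h.py <<'E'
def tq():
    T=[];F=[];
    for i in range(4):
        s=st() if i==0 else sense()
        r=R.from_quat(s["tool_rot"]).inv(); T.append(r.apply(s["ft_torque"])); F.append(r.apply(s["force"])); 
        snapshot("wrist")
    print("tool T",np.mean(T,0).round(4),"std",np.std(T,0).round(4),"F",np.mean(F,0).round(2))
E
python3 - <<'E'
from h import *
tq()
E
```

```text
t 5.97 tcp [0.4898 0.0571 0.1669] jawyaw -1.325 y [ 0.229  0.063 -0.971] q [-0.17  0.43  2.    0.21  0.5   0.98] F [ 0.27 -0.44 -3.47] T [-0.044  0.204  0.034] gap 0.6
tool T [-0.2194 -0.0046 -0.0093] std [0.015  0.025  0.0326] F [ 0.61  2.77 -0.89]
```

step_arm(
  moves=[
    [-0.15,0,0,0,0,0,1],
    [-0.3,0,0,0,0,0,1],
    [-0.45,0,0,0,0,0,1],
    [-0.5,0,0,0,0,0,1],
    [-0.5,0,0,0,0,0,1],
    [-0.5,0,0,0,0,0,1],
    [-0.5,0,0,0,0,0,1],
    [-0.5,0,0,0,0,0,1],
    [-0.5,0,0,0,0,0,1],
    [-0.5,0,0,0,0,0,1],
    [-0.5,0,0,0,0,0,1],
  ],
)

```text
t: 7.55
tcp_pos: [0.4898, 0.0571, 0.167]
tool_rot: [0.624, -0.489, 0.373, -0.482]
force: [-0.6, 0.4, -3.1]
finger_gap: 0.6
```

```bash
python3 - <<'E'
from h import *
tq()
s=snapshot("scene"); save(s,"pics/s1.png")
E
```

```text
t 7.55 tcp [0.4898 0.0571 0.167 ] jawyaw -1.325 y [-0.251 -0.057 -0.966] q [-0.07  0.57  1.67 -0.08  1.15  1.3 ] F [-0.62  0.43 -3.07] T [ 0.099 -0.239 -0.011] gap 0.6
tool T [ 0.2621 -0.0089  0.0248] std [0.0311 0.012  0.0264] F [-0.25  3.13  0.67]
```

View pics/s1.png

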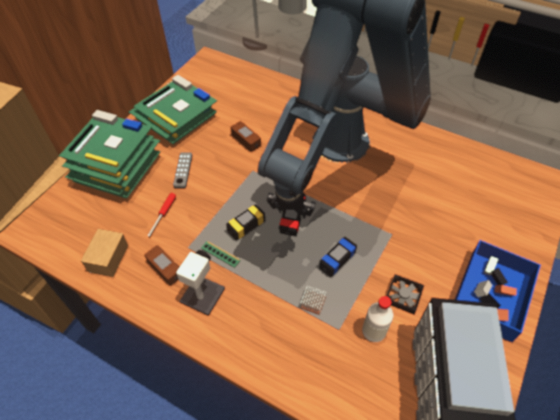

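step_arm(
  moves=[
    [0.12,0,0,0,0,0,1],
    [0.23,0,0,0,0,0,1],
    [0.23,0,0,0,0,0,1],
    [0.23,0,0,0,0,0,1],
    [0.23,0,0,0,0,0,1],
  ],
)

```text
t: 8.43
tcp_pos: [0.4909, 0.0571, 0.1669]
tool_rot: [0.565, -0.443, 0.427, -0.55]
force: [-0.0, 0.5, -2.6]
finger_gap: 0.601
```

```bash
sed -i 's/range(4)/range(12)/' h.py; python3 - <<'E'
from h import *
tq()
E
```

```text
t 8.43 tcp [0.4909 0.0571 0.1669] jawyaw -1.325 y [-0.031 -0.002 -1.   ] q [-0.11  0.49  1.82 -0.01  0.86  1.22] F [-0.04  0.54 -2.57] T [-0.047 -0.061 -0.026] gap 0.601
tool T [ 0.0373 -0.01   -0.0124] std [0.0313 0.0183 0.0317] F [0.07 3.22 0.08]
```

step_arm(
  moves=[
    [0.15,0,0,0,0,0,1],
    [0.27,0,0,0,0,0,1],
    [0.27,0,0,0,0,0,1],
    [0.27,0,0,0,0,0,1],
    [0.27,0,0,0,0,0,1],
    [0.27,0,0,0,0,0,1],
    [0.27,0,0,0,0,0,1],
    [0.27,0,0,0,0,0,1],
    [0.15,0,0,0,0,0,1],
    [0.04,0,0,0,0,0,1],
    [0.04,0,0,0,0,0,1],
    [0.04,0,0,0,0,0,1],
  ],
)

```text
t: 10.52
tcp_pos: [0.4888, 0.0574, 0.1665]
tool_rot: [-0.553, 0.435, -0.435, 0.561]
force: [-0.3, -0.5, -3.7]
finger_gap: 0.597
```

```bash
python3 - <<'E'
from h import *
tq()
E
```

```text
t 10.53 tcp [0.4888 0.0574 0.1665] jawyaw -1.325 y [ 0.007  0.009 -1.   ] q [-0.12  0.48  1.85  0.01  0.81  1.2 ] F [-0.32 -0.5  -3.67] T [0.028 0.027 0.015] gap 0.597
tool T [-0.0255 -0.0107 -0.0094] std [0.0235 0.0121 0.0376] F [-0.26  3.18  0.07]
```

```bash
python3 - <<'E'
from h import *
to([.495,.057,.0315],downrot(-1.325))
E
```

```text
turn [-0.01  -0.    -0.006] shift cm [ 0.22 13.55  0.37] rows>= 2.2
```

step_arm(
  moves=[
    [-0.01,0,-0.006,0.2,4.5,0.3,1],
    [-0.01,0,-0.006,0.2,9,0.3,1],
    [-0.01,0,-0.006,0.2,12.5,0.3,1],
    [-0.01,0,-0.006,0.2,13.5,0.3,1],
    [-0.01,0,-0.006,0.2,13.5,0.3,1],
    [-0.01,0,-0.006,0.2,13.5,0.3,1],
  ],
)

```text
t: 11.88
tcp_pos: [0.4953, 0.0569, 0.0329]
tool_rot: [-0.557, 0.434, -0.436, 0.558]
force: [-0.7, 0.0, -3.2]
finger_gap: 0.604
```

```bash
python3 - <<'E'
from h import *
st()
E
```

```text
t 11.88 tcp [0.4953 0.0569 0.0329] jawyaw -1.325 y [ 0.002 -0.001 -1.   ] q [-0.11  0.74  1.9  -0.    0.5   1.22] F [-0.66  0.02 -3.15] T [-0.001  0.004 -0.004] gap 0.604
```

step_arm(
  moves=[
    [0,0,0,0,0.3,0,1],
    [0,0,0,0,0.3,0,1],
    [0,0,0,0,0.3,0,-1],
    [0,0,0,0,0.3,0,-1],
    [0,0,0,0,0.3,0,-1],
    [0,0,0,0,0.3,0,-1],
    [0,0,0,0,-3,0,-1],
    [0,0,0,0,-8,0,-1],
    [0,0,0,0,-10,0,-1],
    [0,0,0,0,-10,0,-1],
  ],
)

```text
t: 13.12
tcp_pos: [0.4961, 0.0569, 0.1344]
tool_rot: [-0.556, 0.433, -0.437, 0.558]
force: [0.7, 0.0, -0.9]
finger_gap: 0.999
```

```bash
python3 - <<'E'
from h import *
st(); to([.503,-.104,.12],downrot(-1.922)); save(snapshot("wrist"),"pics/w1.png")
E
```

```text
t 13.12 tcp [0.4961 0.0569 0.1344] jawyaw -1.325 y [ 0.006 -0.001 -1.   ] q [-0.11  0.54  1.85 -0.    0.74  1.22] F [ 0.74  0.02 -0.93] T [-0.014  0.003 -0.045] gap 0.999
turn [-0.006  0.597  0.001] shift cm [15.77  1.46 -3.24] rows>= 3.2
```

View pics/w1.png

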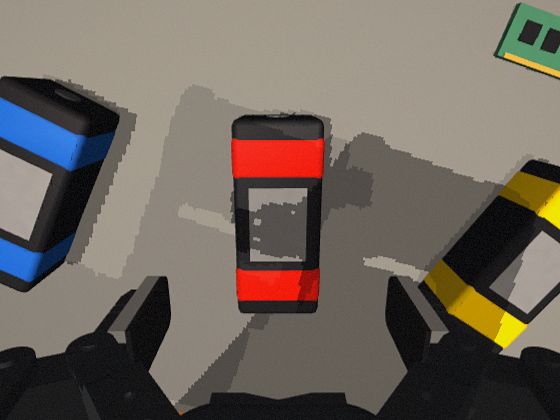

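Wrist view: the red adapter stands flat at (278,225), released, with yellow on the right and blue on the left. On to yellow.

step_arm(
  moves=[
    [0,0.15,0,4,0.3,-0.8,-1],
    [0,0.3,0,9,0.8,-2,-1],
    [0,0.45,0,14,1.3,-3,-1],
    [0,0.597,0,15.8,1.5,-3.2,-1],
    [0,0.597,0,15.8,1.5,-3.2,-1],
    [0,0.597,0,15.8,1.5,-3.2,-1],
  ],
)

```text
t: 13.92
tcp_pos: [0.5015, -0.103, 0.1174]
tool_rot: [-0.405, 0.579, -0.579, 0.406]
force: [-0.3, -0.0, -0.2]
finger_gap: 1.001
```

```bash
python3 - <<'E'
from h import *
st(); to([.503,-.104,.027],downrot(-1.922))
E
```

```text
t 13.93 tcp [ 0.5015 -0.103   0.1174] jawyaw -1.92 y [ 0.001  0.001 -1.   ] q [-0.42  0.59  1.83  0.    0.72  1.5 ] F [-0.34 -0.04 -0.17] T [-0.005 -0.    -0.067] gap 1.001
turn [-0.     0.002 -0.001] shift cm [0.05 9.04 0.17] rows>= 1.4
```

step_arm(
  moves=[
    [0,0,0,0.05,4,0.2,-1],
    [0,0,0,0.05,9,0.2,-1],
    [0,0,0,0.05,9,0.2,-1],
    [0,0,0,0.05,9,0.2,1],
    [0,0,0,0.05,9,0.2,1],
    [0,0,0,0.05,9,0.2,1],
    [0,0,0,0.05,9,0.2,1],
    [0,0,0,0.05,9,0.2,1],
  ],
)

```text
t: 14.92
tcp_pos: [0.5046, -0.1044, 0.0298]
tool_rot: [0.405, -0.578, 0.58, -0.407]
force: [0.3, 1.0, 7.8]
finger_gap: 0.601
```

step_arm(
  moves=[
    [0,0,0,0,-3,0,1],
    [0,0,0,0,-7,0,1],
    [0,0,0,0,-11,0,1],
    [0,0,0,0,-14,0,1],
    [0,0,0,0,-14,0,1],
    [0,0,0,0,-14,0,1],
  ],
)

```text
t: 15.68
tcp_pos: [0.5029, -0.1039, 0.1692]
tool_rot: [0.405, -0.578, 0.58, -0.407]
force: [0.6, -0.0, -2.8]
finger_gap: 0.604
```

step_arm(
  moves=[
    [0,0,0,0,0,5,1],
    [0,0,0,0,0,5,1],
    [0,0,0,0,0,0,1],
    [0,0,0,0,0,-5,1],
    [0,0,0,0,0,-5,1],
    [0,0,0,0,0,0,1],
    [0,0,0,0,0,5,1],
    [0,0,0,0,0,5,1],
    [0,0,0,0,0,0,1],
    [0,0,0,0,0,0,1],
  ],
)

```text
t: 16.92
tcp_pos: [0.4954, -0.1003, 0.1666]
tool_rot: [-0.408, 0.583, -0.575, 0.404]
force: [-0.2, -0.4, -3.2]
finger_gap: 0.603
```

step_arm(
  moves=[
    [0.15,0,0,0,0,0,1],
    [0.25,0,0,0,0,0,1],
    [0.25,0,0,0,0,0,1],
    [0.25,0,0,0,0,0,1],
    [0.25,0,0,0,0,0,1],
    [0.25,0,0,0,0,0,1],
    [0.25,0,0,0,0,0,1],
    [0.25,0,0,0,0,0,1],
  ],
)

```text
t: 17.92
tcp_pos: [0.4955, -0.1003, 0.1666]
tool_rot: [0.354, -0.507, 0.643, -0.452]
force: [-0.9, -0.5, -3.0]
finger_gap: 0.599
```

```bash
python3 - <<'E'
from h import *
tq()
E
```

```text
t 17.93 tcp [ 0.4955 -0.1003  0.1666] jawyaw -1.919 y [ 0.223 -0.079 -0.972] q [-0.43  0.44  1.97  0.05  0.49  1.45] F [-0.91 -0.49 -2.97] T [0.066 0.206 0.071] gap 0.599
tool T [-0.2254 -0.0116 -0.0132] std [0.0186 0.03   0.0245] F [ 0.34  3.41 -0.8 ]
```

step_arm(
  moves=[
    [-0.15,0,0,0,0,0,1],
    [-0.3,0,0,0,0,0,1],
    [-0.45,0,0,0,0,0,1],
    [-0.5,0,0,0,0,0,1],
    [-0.5,0,0,0,0,0,1],
    [-0.5,0,0,0,0,0,1],
    [-0.5,0,0,0,0,0,1],
    [-0.5,0,0,0,0,0,1],
    [-0.5,0,0,0,0,0,1],
  ],
)

```text
t: 19.65
tcp_pos: [0.4953, -0.1003, 0.1668]
tool_rot: [-0.455, 0.65, -0.498, 0.35]
force: [-0.3, -0.7, -3.8]
finger_gap: 0.596
```

```bash
python3 - <<'E'
from h import *
tq()
E
```

```text
t 19.65 tcp [ 0.4953 -0.1003  0.1668] jawyaw -1.919 y [-0.242  0.09  -0.966] q [-0.41  0.58  1.64 -0.02  1.18  1.51] F [-0.28 -0.69 -3.82] T [-0.168 -0.303 -0.008] gap 0.596
tool T [0.2378 0.0062 0.0172] std [0.1672 0.0282 0.0289] F [0.13 3.62 0.84]
```

```bash
sed -i 's/    print("tool T"/    print(np.array(T)[:,0].round(3)); print("tool T"/' h.py; python3 - <<'E'
from h import *
tq()
E
```

```text
t 20.25 tcp [ 0.4955 -0.1003  0.1666] jawyaw -1.919 y [-0.242  0.09  -0.966] q [-0.41  0.59  1.64 -0.02  1.18  1.51] F [-0.54  1.07 -2.8 ] T [-0.127 -0.365  0.052] gap 0.604
[ 0.386  0.024  0.287  0.344 -0.008  0.345  0.285  0.051  0.46   0.213
  0.086  0.401]
tool T [ 0.2396 -0.0046  0.0025] std [0.1555 0.0269 0.0214] F [-0.08  3.35  0.99]
```

step_arm(
  moves=[
    [0.12,0,0,0,0,0,1],
    [0.23,0,0,0,0,0,1],
    [0.23,0,0,0,0,0,1],
    [0.23,0,0,0,0,0,1],
    [0.23,0,0,0,0,0,1],
  ],
)

```text
t: 21.48
tcp_pos: [0.4965, -0.1009, 0.1666]
tool_rot: [-0.411, 0.588, -0.57, 0.4]
force: [-0.6, 0.5, -3.1]
finger_gap: 0.599
```

```bash
python3 - <<'E'
from h import *
tq(); print(sense()["qd"].round(3))
E
```

```text
t 21.48 tcp [ 0.4965 -0.1009  0.1666] jawyaw -1.919 y [-0.029  0.012 -1.   ] q [-0.42  0.51  1.79 -0.    0.88  1.5 ] F [-0.59  0.48 -3.07] T [-0.084 -0.144 -0.017] gap 0.599
[ 0.164 -0.088 -0.243 -0.01   0.265  0.047 -0.161 -0.146  0.201  0.223
 -0.098 -0.165]
tool T [-0.0009 -0.0023 -0.0089] std [0.1683 0.0297 0.0284] F [-0.    3.5  -0.08]
[0.    0.    0.    0.001 0.003 0.001]
```

step_arm(
  moves=[
    [0.15,0,0,0,0,0,1],
    [0.27,0,0,0,0,0,1],
    [0.27,0,0,0,0,0,1],
    [0.27,0,0,0,0,0,1],
    [0.27,0,0,0,0,0,1],
    [0.27,0,0,0,0,0,1],
    [0.27,0,0,0,0,0,1],
    [0.27,0,0,0,0,0,1],
    [0.15,0,0,0,0,0,1],
    [0.04,0,0,0,0,0,1],
    [0.04,0,0,0,0,0,1],
    [0.04,0,0,0,0,0,1],
  ],
)

```text
t: 23.58
tcp_pos: [0.4945, -0.0999, 0.1662]
tool_rot: [0.404, -0.577, 0.581, -0.408]
force: [-1.7, -0.4, -4.3]
finger_gap: 0.602
```

```bash
python3 - <<'E'
from h import *
tq(); print(sense()["qd"].round(3))
E
```

```text
t 23.57 tcp [ 0.4945 -0.0999  0.1662] jawyaw -1.919 y [ 0.008 -0.001 -1.   ] q [-0.42  0.49  1.82  0.    0.82  1.49] F [-1.72 -0.38 -4.27] T [-0.023  0.013 -0.042] gap 0.602
[-0.004  0.01  -0.013  0.016 -0.029  0.012 -0.008  0.071  0.036 -0.012
  0.057  0.038]
tool T [ 0.0144  0.0044 -0.009 ] std [0.0292 0.0396 0.0284] F [ 0.    3.67 -0.19]
[ 0.001  0.001 -0.001 -0.     0.002  0.001]
```

```bash
python3 - <<'E'
from h import *
to([.50,-.102,.029],downrot(-1.92))
E
```

```text
turn [-0.009  0.001 -0.002] shift cm [ 0.03 13.77  0.37] rows>= 2.2
```

step_arm(
  moves=[
    [-0.009,0,0,0,4.5,0.3,1],
    [-0.009,0,0,0,9,0.3,1],
    [-0.009,0,0,0,12.5,0.3,1],
    [-0.009,0,0,0,13.7,0.3,1],
    [-0.009,0,0,0,13.8,0.3,1],
    [-0.009,0,0,0,13.8,0.3,1],
    [-0.009,0,0,0,13.8,0.3,-1],
    [-0.009,0,0,0,13.8,0.3,-1],
    [-0.009,0,0,0,13.8,0.3,-1],
    [-0.009,0,0,0,13.8,0.3,-1],
  ],
)

```text
t: 25.42
tcp_pos: [0.4997, -0.1016, 0.0288]
tool_rot: [-0.405, 0.579, -0.579, 0.406]
force: [-0.3, -0.3, 0.2]
finger_gap: 0.999
```

step_arm(
  moves=[
    [0,0,0,0,-3,0,-1],
    [0,0,0,0,-8,0,-1],
    [0,0,0,0,-10,0,-1],
    [0,0,0,0,-10,0,-1],
  ],
)

```text
t: 25.92
tcp_pos: [0.5006, -0.1022, 0.1302]
tool_rot: [0.404, -0.578, 0.58, -0.407]
force: [0.4, 0.2, 0.7]
finger_gap: 1.003
```

```bash
python3 - <<'E'
from h import *
st(); to([.476,.2125,.12],downrot(-1.806)); save(snapshot("wrist"),"pics/w2.png")
E
```

```text
t 25.93 tcp [ 0.5006 -0.1022  0.1302] jawyaw -1.919 y [ 0.005  0.    -1.   ] q [-0.42  0.56  1.83  0.    0.75  1.5 ] F [0.36 0.16 0.7 ] T [0.019 0.008 0.066] gap 1.003
turn [-0.004 -0.113 -0.001] shift cm [-28.74   1.01 -13.06] rows>= 5.1
```

View pics/w2.png

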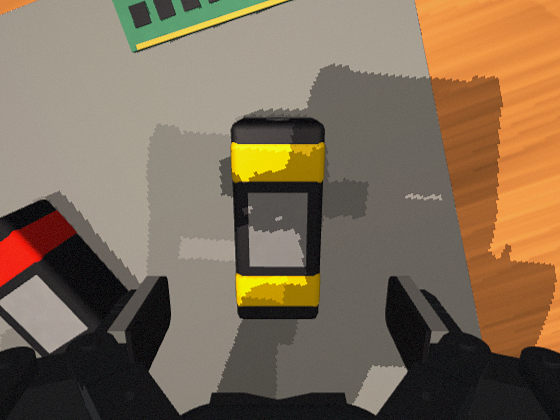

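Yellow stands flat at (278,220). Next is blue.

step_arm(
  moves=[
    [0,-0.02,0,-4,0.2,-1.8,-1],
    [0,-0.04,0,-9.5,0.4,-4.3,-1],
    [0,-0.06,0,-15,0.6,-6.8,-1],
    [0,-0.09,0,-20,0.8,-9.1,-1],
    [0,-0.11,0,-25,1,-11.4,-1],
    [0,-0.113,0,-28.7,1,-13.1,-1],
    [0,-0.113,0,-28.7,1,-13.1,-1],
    [0,-0.113,0,-28.7,1,-13.1,-1],
  ],
)

```text
t: 26.98
tcp_pos: [0.4739, 0.2122, 0.1182]
tool_rot: [-0.438, 0.555, -0.555, 0.438]
force: [-0.8, 0.5, -0.4]
finger_gap: 1.0
```

```bash
python3 - <<'E'
from h import *
st(); to([.476,.2125,.027],downrot(-1.806))
E
```

```text
t 26.98 tcp [0.4739 0.2122 0.1182] jawyaw -1.806 y [-0.001  0.    -1.   ] q [0.21 0.59 1.81 0.   0.74 2.01] F [-0.84  0.47 -0.41] T [ 0.043 -0.062 -0.01 ] gap 1.0
turn [ 0.001  0.    -0.   ] shift cm [-0.08  9.12  0.2 ] rows>= 1.5
```

step_arm(
  moves=[
    [0,0,0,-0.05,4,0.2,-1],
    [0,0,0,-0.05,9.1,0.2,-1],
    [0,0,0,-0.05,9.1,0.2,-1],
    [0,0,0,-0.05,9.1,0.2,1],
    [0,0,0,-0.05,9.1,0.2,1],
    [0,0,0,-0.05,9.1,0.2,1],
    [0,0,0,-0.05,9.1,0.2,1],
    [0,0,0,-0.05,9.1,0.2,1],
  ],
)

```text
t: 27.98
tcp_pos: [0.4775, 0.2123, 0.0296]
tool_rot: [0.437, -0.555, 0.556, -0.439]
force: [0.3, -2.1, 7.2]
finger_gap: 0.597
```

step_arm(
  moves=[
    [0,0,0,0,-3,0,1],
    [0,0,0,0,-7,0,1],
    [0,0,0,0,-11,0,1],
    [0,0,0,0,-14,0,1],
    [0,0,0,0,-14,0,1],
    [0,0,0,0,-14,0,1],
  ],
)

```text
t: 28.72
tcp_pos: [0.476, 0.2121, 0.1693]
tool_rot: [0.437, -0.555, 0.556, -0.439]
force: [-0.2, 0.6, -2.2]
finger_gap: 0.6
```

step_arm(
  moves=[
    [0,0,0,0,0,5,1],
    [0,0,0,0,0,5,1],
    [0,0,0,0,0,0,1],
    [0,0,0,0,0,-5,1],
    [0,0,0,0,0,-5,1],
    [0,0,0,0,0,0,1],
    [0,0,0,0,0,5,1],
    [0,0,0,0,0,5,1],
    [0,0,0,0,0,0,1],
    [0,0,0,0,0,0,1],
  ],
)

```text
t: 29.98
tcp_pos: [0.4694, 0.2119, 0.1673]
tool_rot: [-0.441, 0.556, -0.553, 0.436]
force: [0.5, -0.3, -1.9]
finger_gap: 0.605
```

step_arm(
  moves=[
    [0.15,0,0,0,0,0,1],
    [0.25,0,0,0,0,0,1],
    [0.25,0,0,0,0,0,1],
    [0.25,0,0,0,0,0,1],
    [0.25,0,0,0,0,0,1],
    [0.25,0,0,0,0,0,1],
    [0.25,0,0,0,0,0,1],
    [0.25,0,0,0,0,0,1],
  ],
)

```text
t: 30.98
tcp_pos: [0.4695, 0.2118, 0.1672]
tool_rot: [0.383, -0.483, 0.618, -0.487]
force: [-0.4, -0.9, -1.9]
finger_gap: 0.6
```

```bash
python3 - <<'E'
from h import *
tq()
E
```

```text
t 30.98 tcp [0.4695 0.2118 0.1672] jawyaw -1.804 y [ 0.233 -0.058 -0.971] q [ 0.27  0.47  1.92 -0.23  0.56  2.26] F [-0.45 -0.93 -1.87] T [ 0.006  0.183 -0.021] gap 0.6
[-0.179 -0.2   -0.185 -0.263 -0.186 -0.23  -0.213 -0.181 -0.239 -0.204
 -0.243 -0.21 ]
tool T [-0.2112 -0.0177 -0.0027] std [0.0262 0.0229 0.0278] F [-0.04  2.02 -0.4 ]
```

step_arm(
  moves=[
    [-0.15,0,0,0,0,0,1],
    [-0.3,0,0,0,0,0,1],
    [-0.45,0,0,0,0,0,1],
    [-0.5,0,0,0,0,0,1],
    [-0.5,0,0,0,0,0,1],
    [-0.5,0,0,0,0,0,1],
    [-0.5,0,0,0,0,0,1],
    [-0.5,0,0,0,0,0,1],
    [-0.5,0,0,0,0,0,1],
  ],
)

```text
t: 32.7
tcp_pos: [0.4692, 0.2121, 0.1674]
tool_rot: [-0.492, 0.621, -0.48, 0.378]
force: [-0.3, -0.7, -2.2]
finger_gap: 0.601
```

```bash
python3 - <<'E'
from h import *
tq()
E
```

```text
t 32.7 tcp [0.4692 0.2121 0.1674] jawyaw -1.804 y [-0.248  0.056 -0.967] q [0.16 0.58 1.65 0.1  1.15 1.91] F [-0.27 -0.71 -2.22] T [-0.066 -0.169 -0.016] gap 0.601
[0.18  0.208 0.212 0.174 0.189 0.239 0.197 0.218 0.21  0.133 0.15  0.244]
tool T [ 0.1961  0.0004 -0.0118] std [0.0317 0.0269 0.0351] F [-0.02  2.26  0.68]
```

step_arm(
  moves=[
    [0.12,0,0,0,0,0,1],
    [0.23,0,0,0,0,0,1],
    [0.23,0,0,0,0,0,1],
    [0.23,0,0,0,0,0,1],
    [0.23,0,0,0,0,0,1],
  ],
)

```text
t: 33.92
tcp_pos: [0.4706, 0.2118, 0.1672]
tool_rot: [-0.445, 0.562, -0.548, 0.431]
force: [-0.7, 0.8, -3.0]
finger_gap: 0.607
```

```bash
python3 - <<'E'
from h import *
tq()
E
```

```text
t 33.92 tcp [0.4706 0.2118 0.1672] jawyaw -1.805 y [-0.027  0.004 -1.   ] q [0.2  0.51 1.77 0.01 0.89 2.  ] F [-0.72  0.8  -3.02] T [-0.008 -0.077 -0.013] gap 0.607
[ 0.076 -0.074  0.072  0.042  0.045  0.038  0.012 -0.064  0.     0.076
 -0.009  0.011]
tool T [ 0.0187 -0.0022  0.0038] std [0.048  0.0238 0.0331] F [-0.1   2.33 -0.1 ]
```

step_arm(
  moves=[
    [0.15,0,0,0,0,0,1],
    [0.27,0,0,0,0,0,1],
    [0.27,0,0,0,0,0,1],
    [0.27,0,0,0,0,0,1],
    [0.27,0,0,0,0,0,1],
    [0.27,0,0,0,0,0,1],
    [0.27,0,0,0,0,0,1],
    [0.27,0,0,0,0,0,1],
    [0.15,0,0,0,0,0,1],
    [0.04,0,0,0,0,0,1],
    [0.04,0,0,0,0,0,1],
    [0.04,0,0,0,0,0,1],
  ],
)

```text
t: 36.02
tcp_pos: [0.4685, 0.2117, 0.1669]
tool_rot: [0.437, -0.55, 0.559, -0.44]
force: [-0.4, -0.9, -2.2]
finger_gap: 0.6
```

```bash
python3 - <<'E'
from h import *
tq()
E
```

```text
t 36.02 tcp [0.4685 0.2117 0.1669] jawyaw -1.804 y [ 0.011 -0.007 -1.   ] q [ 0.21  0.5   1.8  -0.01  0.84  2.02] F [-0.35 -0.93 -2.16] T [0.067 0.059 0.014] gap 0.6
[-0.073 -0.074  0.036 -0.016 -0.076 -0.018  0.033 -0.058 -0.015 -0.019
 -0.009 -0.057]
tool T [-0.0288 -0.0008  0.0014] std [0.0374 0.0168 0.0285] F [ 0.11  2.44 -0.07]
```

step_arm(
  moves=[
    [0,0,0.15,0,0,0,1],
    [0,0,0.3,0,0,0,1],
    [0,0,0.35,0,0,0,1],
    [0,0,0.35,0,0,0,1],
    [0,0,0.35,0,0,0,1],
  ],
)

```text
t: 37.25
tcp_pos: [0.4697, 0.212, 0.1674]
tool_rot: [-0.334, 0.618, -0.474, 0.531]
force: [0.5, 0.3, -2.5]
finger_gap: 0.598
```

```bash
sed -i 's/np.array(T)\[:,0\]/np.array(T)[:,[0,2]].T/;s/range(12)/range(16)/' h.py; python3 - <<'E'
from h import *
tq()
E
```

```text
t 37.25 tcp [0.4697 0.212  0.1674] jawyaw -1.799 y [ 0.091  0.328 -0.94 ] q [0.02 0.48 1.93 0.53 0.7  1.42] F [ 0.5   0.31 -2.51] T [-0.331  0.043 -0.012] gap 0.598
[[ 0.035 -0.07   0.003 -0.009 -0.037 -0.018 -0.049 -0.016 -0.002 -0.05
  -0.     0.016  0.028  0.004 -0.063 -0.042]
 [-0.332 -0.281 -0.313 -0.262 -0.28  -0.288 -0.27  -0.256 -0.227 -0.278
  -0.287 -0.296 -0.253 -0.249 -0.304 -0.3  ]]
tool T [-0.0169  0.0142 -0.2797] std [0.0309 0.0348 0.0257] F [ 1.08  1.9  -0.17]
```

step_arm(
  moves=[
    [0,0,-0.15,0,0,0,1],
    [0,0,-0.3,0,0,0,1],
    [0,0,-0.45,0,0,0,1],
    [0,0,-0.6,0,0,0,1],
    [0,0,-0.7,0,0,0,1],
    [0,0,-0.7,0,0,0,1],
    [0,0,-0.7,0,0,0,1],
  ],
)

```text
t: 38.92
tcp_pos: [0.469, 0.2117, 0.1671]
tool_rot: [0.525, -0.467, 0.627, -0.336]
force: [-0.9, 0.3, -2.2]
finger_gap: 0.602
```

```bash
python3 - <<'E'
from h import *
tq()
E
```

```text
t 38.92 tcp [0.469  0.2117 0.1671] jawyaw -1.809 y [-0.069 -0.338 -0.939] q [ 0.37  0.6   1.65 -0.33  1.12  2.35] F [-0.87  0.33 -2.22] T [ 0.255 -0.041  0.01 ] gap 0.602
[[-0.016 -0.016 -0.01   0.044 -0.013 -0.016 -0.017 -0.008 -0.01  -0.035
  -0.    -0.03  -0.019  0.06   0.025 -0.066]
 [ 0.257  0.261  0.243  0.297  0.251  0.288  0.342  0.254  0.276  0.296
   0.255  0.224  0.287  0.287  0.287  0.299]]
tool T [-0.0079 -0.0046  0.2753] std [0.029  0.0253 0.0275] F [-0.86  2.14 -0.04]
```

```bash
python3 - <<'E'
from h import *
to([.474,.212,.06],downrot(-1.806));to([.474,.212,.029],downrot(-1.806))
E
```

```text
turn [-0.013 -0.     0.353] shift cm [-3.81 10.03  0.31] rows>= 1.9
turn [-0.013 -0.     0.353] shift cm [-4.88 12.94  0.28] rows>= 2.2
```

step_arm(
  moves=[
    [-0.01,0,0.17,-0.5,1.5,0.1,1],
    [-0.013,0,0.34,-1.5,4,0.2,1],
    [-0.013,0,0.353,-3,8,0.3,1],
    [-0.013,0,0.353,-4.2,11.2,0.3,1],
    [-0.013,0,0.353,-4.7,12.4,0.3,1],
    [-0.013,0,0.353,-4.7,12.4,0.3,1],
  ],
)

```text
t: 40.48
tcp_pos: [0.4741, 0.2122, 0.0342]
tool_rot: [-0.438, 0.555, -0.555, 0.438]
force: [-0.3, 0.0, -2.6]
finger_gap: 0.601
```

```bash
python3 - <<'E'
from h import *
st(); to([.474,.212,.029],downrot(-1.806))
E
```

```text
t 40.48 tcp [0.4741 0.2122 0.0342] jawyaw -1.806 y [-0.001 -0.    -1.   ] q [0.21 0.75 1.84 0.   0.55 2.01] F [-0.32  0.03 -2.57] T [ 0.021 -0.062 -0.014] gap 0.601
turn [0.001 0.    0.   ] shift cm [ 0.02  0.52 -0.  ] rows>= 0.1
```

step_arm(
  moves=[
    [0,0,0,0,0.45,0,1],
    [0,0,0,0,0.45,0,1],
    [0,0,0,0,0.45,0,-1],
    [0,0,0,0,0.45,0,-1],
    [0,0,0,0,0.45,0,-1],
    [0,0,0,0,0.45,0,-1],
    [0,0,0,0,-3,0,-1],
    [0,0,0,0,-8,0,-1],
    [0,0,0,0,-10,0,-1],
    [0,0,0,0,-10,0,-1],
  ],
)

```text
t: 41.72
tcp_pos: [0.4752, 0.2124, 0.1358]
tool_rot: [0.437, -0.555, 0.556, -0.439]
force: [0.1, -0.4, -1.2]
finger_gap: 0.999
```

```bash
python3 - <<'E'
from h import *
st(); to([.50,-.102,.12],downrot(-1.92)); save(snapshot("wrist"),"pics/w3.png")
E
```

```text
t 41.73 tcp [0.4752 0.2124 0.1358] jawyaw -1.806 y [ 0.003  0.001 -1.   ] q [0.21 0.56 1.8  0.   0.78 2.01] F [ 0.09 -0.37 -1.2 ] T [-0.017 -0.03  -0.027] gap 0.999
turn [-0.002  0.114 -0.001] shift cm [30.01  1.56  9.73] rows>= 5.1
```

View pics/w3.png

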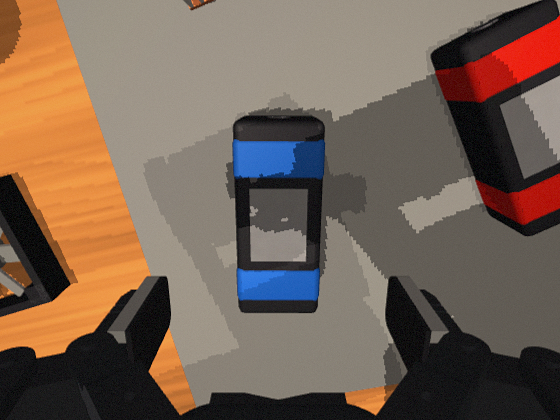

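Blue stands flat at (278,215). Counting the sense of the tilt (the tool's tip swings toward the end that rises, so a ball reduces the torque slope), the torque data fit only yellow as the rattler. I'll fetch yellow.

step_arm(
  moves=[
    [0,0.02,0,4,0.2,1.3,-1],
    [0,0.04,0,9.5,0.4,3.1,-1],
    [0,0.06,0,15,0.6,4.9,-1],
    [0,0.09,0,21,1,6.8,-1],
    [0,0.114,0,26.5,1.4,8.6,-1],
    [0,0.114,0,30,1.6,9.7,-1],
    [0,0.114,0,30,1.6,9.7,-1],
    [0,0.114,0,30,1.6,9.7,-1],
  ],
)

```text
t: 42.78
tcp_pos: [0.4975, -0.1013, 0.1173]
tool_rot: [-0.406, 0.581, -0.578, 0.405]
force: [-0.2, -0.4, 0.2]
finger_gap: 0.996
```

```bash
python3 - <<'E'
from h import *
st(); to([.50,-.102,.027],downrot(-1.92))
E
```

```text
t 42.77 tcp [ 0.4975 -0.1013  0.1173] jawyaw -1.92 y [-0.003  0.002 -1.   ] q [-0.42  0.58  1.84  0.    0.72  1.5 ] F [-0.23 -0.38  0.23] T [ 0.023 -0.002 -0.002] gap 0.996
turn [ 0.004 -0.    -0.   ] shift cm [-0.02  9.03  0.29] rows>= 1.4
```

step_arm(
  moves=[
    [0.004,0,0,0,4,0.3,-1],
    [0.004,0,0,0,9,0.3,-1],
    [0.004,0,0,0,9,0.3,-1],
    [0.004,0,0,0,9,0.3,1],
    [0.004,0,0,0,9,0.3,1],
    [0.004,0,0,0,9,0.3,1],
    [0.004,0,0,0,9,0.3,1],
    [0.004,0,0,0,9,0.3,1],
  ],
)

```text
t: 43.78
tcp_pos: [0.5013, -0.1023, 0.0296]
tool_rot: [0.404, -0.578, 0.58, -0.407]
force: [-0.3, 3.3, 7.8]
finger_gap: 0.601
```

step_arm(
  moves=[
    [0,0,0,0,-3,0,1],
    [0,0,0,0,-7,0,1],
    [0,0,0,0,-11,0,1],
    [0,0,0,0,-13.5,0,1],
    [0,0,0,0,-13.5,0,1],
    [0,0,0,0,-13.5,0,1],
  ],
)

```text
t: 44.52
tcp_pos: [0.4999, -0.1018, 0.1641]
tool_rot: [0.405, -0.579, 0.58, -0.406]
force: [-1.0, -0.2, -4.1]
finger_gap: 0.599
```

step_arm(
  moves=[
    [0,0,0.15,0,0,0,1],
    [0,0,0.3,0,0,0,1],
    [0,0,0.35,0,0,0,1],
    [0,0,0.35,0,0,0,1],
    [0,0,0.35,0,0,0,1],
    [0,0,0.35,0,0,0,1],
  ],
)

```text
t: 45.28
tcp_pos: [0.4998, -0.1011, 0.1639]
tool_rot: [-0.298, 0.64, -0.5, 0.501]
force: [-0.3, 0.0, -3.9]
finger_gap: 0.602
```

```bash
python3 - <<'E'
from h import *
tq()
E
```

```text
t 45.27 tcp [ 0.4998 -0.1011  0.1639] jawyaw -1.918 y [ 0.119  0.322 -0.939] q [-0.61  0.53  1.83  0.43  0.92  1.02] F [-0.33  0.04 -3.86] T [-0.3    0.104 -0.032] gap 0.602
[[ 0.015 -0.02  -0.016  0.022  0.009 -0.031 -0.026 -0.05   0.016  0.043
   0.021  0.045  0.029  0.032  0.013  0.017]
 [-0.318 -0.315 -0.319 -0.346 -0.342 -0.403 -0.348 -0.339 -0.328 -0.313
  -0.37  -0.369 -0.35  -0.348 -0.378 -0.363]]
tool T [ 0.0072 -0.0149 -0.3469] std [0.0269 0.0391 0.0247] F [ 1.13  3.52 -0.07]
```

step_arm(
  moves=[
    [0,0,-0.15,0,0,0,1],
    [0,0,-0.3,0,0,0,1],
    [0,0,-0.45,0,0,0,1],
    [0,0,-0.6,0,0,0,1],
    [0,0,-0.7,0,0,0,1],
    [0,0,-0.7,0,0,0,1],
    [0,0,-0.7,0,0,0,1],
  ],
)

```text
t: 46.95
tcp_pos: [0.4997, -0.1019, 0.164]
tool_rot: [0.499, -0.5, 0.642, -0.299]
force: [0.0, -0.7, -3.2]
finger_gap: 0.602
```

```bash
python3 - <<'E'
from h import *
tq()
to([.50,-.102,.163],downrot(-1.92))
E
```

```text
t 46.95 tcp [ 0.4997 -0.1019  0.164 ] jawyaw -1.922 y [-0.115 -0.321 -0.94 ] q [-0.23  0.55  1.76 -0.44  0.92  1.97] F [ 0.01 -0.66 -3.23] T [ 0.321 -0.204 -0.062] gap 0.602
[[ 0.056  0.02   0.045 -0.014  0.049  0.046  0.047  0.035  0.005 -0.002
   0.075  0.027  0.036 -0.032  0.014  0.01 ]
 [ 0.371  0.358  0.347  0.355  0.346  0.342  0.32   0.299  0.358  0.406
   0.408  0.349  0.353  0.359  0.359  0.342]]
tool T [0.0261 0.0015 0.3546] std [0.0271 0.0357 0.0256] F [-1.23  3.41  0.11]
turn [-0.003 -0.001  0.349] shift cm [-0.03  0.1   0.02] rows>= 1.9
```

step_arm(
  moves=[
    [0,0,0.15,0,0,0,1],
    [0,0,0.3,0,0,0,1],
    [0,0,0.349,0,0,0,1],
    [0,0,0.349,0,0,0,1],
  ],
)

```text
t: 48.25
tcp_pos: [0.4995, -0.1028, 0.1642]
tool_rot: [0.405, -0.579, 0.581, -0.405]
force: [-0.1, -0.1, -3.2]
finger_gap: 0.597
```

step_arm(
  moves=[
    [0.12,0,0,0,0,0,1],
    [0.2,0,0,0,0,0,1],
    [0.2,0,0,0,0,0,1],
    [0.2,0,0,0,0,0,1],
    [0.2,0,0,0,0,0,1],
    [0.2,0,0,0,0,0,1],
    [0.2,0,0,0,0,0,1],
  ],
)

```text
t: 49.12
tcp_pos: [0.4997, -0.1029, 0.1642]
tool_rot: [0.362, -0.518, 0.635, -0.444]
force: [-0.4, -0.5, -4.8]
finger_gap: 0.6
```

```bash
python3 - <<'E'
from h import *
tq()
E
```

```text
t 49.12 tcp [ 0.4997 -0.1029  0.1642] jawyaw -1.922 y [ 0.189 -0.07  -0.98 ] q [-0.43  0.46  1.94  0.03  0.54  1.47] F [-0.37 -0.49 -4.8 ] T [ 0.102  0.147 -0.029] gap 0.6
[[-0.174 -0.022 -0.205 -0.363 -0.089  0.048 -0.224 -0.372 -0.137  0.035
  -0.209 -0.401 -0.127  0.024 -0.243 -0.398]
 [ 0.039  0.025 -0.042 -0.031  0.017  0.004 -0.016 -0.012  0.018  0.007
  -0.012  0.048 -0.026 -0.041  0.013 -0.041]]
tool T [-0.1785 -0.0046 -0.0032] std [0.1483 0.0375 0.0278] F [ 0.1   3.63 -0.91]
```

step_arm(
  moves=[
    [-0.15,0,0,0,0,0,1],
    [-0.3,0,0,0,0,0,1],
    [-0.4,0,0,0,0,0,1],
    [-0.4,0,0,0,0,0,1],
    [-0.4,0,0,0,0,0,1],
    [-0.4,0,0,0,0,0,1],
    [-0.4,0,0,0,0,0,1],
    [-0.4,0,0,0,0,0,1],
  ],
)

```text
t: 50.92
tcp_pos: [0.4992, -0.1027, 0.1644]
tool_rot: [-0.443, 0.634, -0.52, 0.363]
force: [0.7, -1.1, -4.6]
finger_gap: 0.602
```

```bash
python3 - <<'E'
from h import *
tq()
E
```

```text
t 50.92 tcp [ 0.4992 -0.1027  0.1644] jawyaw -1.922 y [-0.184  0.066 -0.981] q [-0.41  0.57  1.67 -0.02  1.1   1.52] F [ 0.73 -1.08 -4.57] T [-0.011 -0.027 -0.018] gap 0.602
[[ 0.029  0.317  0.31  -0.047  0.237  0.39   0.011  0.133  0.43   0.072
   0.04   0.335  0.224  0.01   0.321  0.228]
 [ 0.002 -0.044 -0.053 -0.004  0.001  0.03  -0.01   0.049  0.009 -0.007
   0.019 -0.009  0.024  0.003 -0.     0.041]]
tool T [0.1901 0.0045 0.0032] std [0.1493 0.0275 0.026 ] F [-0.07  3.54  0.91]
```

```bash
python3 - <<'E'
import numpy as np
A=np.array([-0.174,-0.022,-0.205,-0.363,-0.089,0.048,-0.224,-0.372,-0.137,0.035,-0.209,-0.401,-0.127,0.024,-0.243,-0.398])
B=np.array([0.029,0.317,0.31,-0.047,0.237,0.39,0.011,0.133,0.43,0.072,0.04,0.335,0.224,0.01,0.321,0.228])
C=np.array([0.386,0.024,0.287,0.344,-0.008,0.345,0.285,0.051,0.46,0.213,0.086,0.401])
t=.05
for X in (A,B,C):
    n=np.arange(len(X)); best=None
    for w in np.linspace(.5,3.1,2000):
        M=np.stack([np.ones_like(n),np.cos(w*n),np.sin(w*n),n*np.cos(w*n),n*np.sin(w*n)],1); c,*_=np.linalg.lstsq(M,X,rcond=None); r=np.std(X-M@c)
        if best is None or r<best[0]: best=(r,w,c[0],np.hypot(c[1],c[2]))
    print(best)
E
```

```text
(np.float64(0.019164742327367364), np.float64(1.571735867933967), np.float64(-0.17574232307414106), np.float64(0.17785986654525093))
(np.float64(0.026469270334345568), np.float64(1.9359179589794897), np.float64(0.18917151351026634), np.float64(0.22285326188612808))
(np.float64(0.02096630580658978), np.float64(2.2142571285642823), np.float64(0.22703995059827808), np.float64(0.21566479742724665))
```

```bash
python3 - <<'E'
from h import *
to([.581,-.101,.164],downrot(-1.498))
E
```

```text
turn [ 0.195 -0.422 -0.041] shift cm [-2.97 -1.48  7.45] rows>= 2.5
```

step_arm(
  moves=[
    [0.065,-0.07,-0.007,-0.5,-0.2,1.2,1],
    [0.13,-0.14,-0.014,-1,-0.5,2.5,1],
    [0.19,-0.21,-0.02,-1.5,-0.7,3.7,1],
    [0.195,-0.3,-0.03,-2,-1,5,1],
    [0.195,-0.37,-0.036,-2.5,-1.2,6.2,1],
    [0.195,-0.422,-0.041,-3,-1.5,7.4,1],
    [0.195,-0.422,-0.041,-3,-1.5,7.4,1],
    [0.195,-0.422,-0.041,-3,-1.5,7.4,1],
  ],
)

```text
t: 52.72
tcp_pos: [0.5797, -0.1003, 0.164]
tool_rot: [0.518, -0.482, 0.481, -0.517]
force: [-0.2, 0.6, -3.4]
finger_gap: 0.599
```

```bash
python3 - <<'E'
from h import *
tq(); to([.581,-.101,.164],downrot(-1.498))
s=snapshot("scene"); save(s,"pics/s2.png"); s=snapshot("top"); save(s,"pics/t2.png")
cases(s,dict(red=(245,290,180,240),blue=(198,240,190,245)))
E
```

```text
t 52.73 tcp [ 0.5797 -0.1003  0.164 ] jawyaw -1.499 y [-0.002  0.    -1.   ] q [-0.36  0.59  1.6  -0.    0.95  1.14] F [-0.18  0.63 -3.36] T [0.018 0.077 0.012] gap 0.599
[[-0.075 -0.049 -0.061 -0.023 -0.003 -0.056 -0.065 -0.006 -0.018  0.024
  -0.001 -0.022  0.018 -0.039 -0.03   0.008]
 [ 0.024 -0.017 -0.023 -0.079  0.007  0.007 -0.004  0.008 -0.056 -0.039
  -0.036 -0.002  0.027  0.018  0.037 -0.027]]
tool T [-0.0249 -0.0122 -0.0097] std [0.0296 0.0195 0.0308] F [-0.01  3.69  0.06]
turn [-0.    -0.     0.001] shift cm [0.04 0.04 0.03] rows>= 0.0
red c [494.6  58.4] size [123.7  52.7] yaw 0.246 z 0.0491 604
blue c [501.  206.4] size [52.8 66.1] yaw -0.243 z 0.0489 215
```

View pics/s2.png

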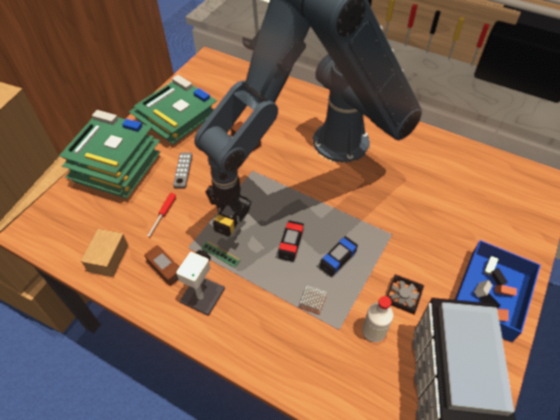

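View pics/t2.png

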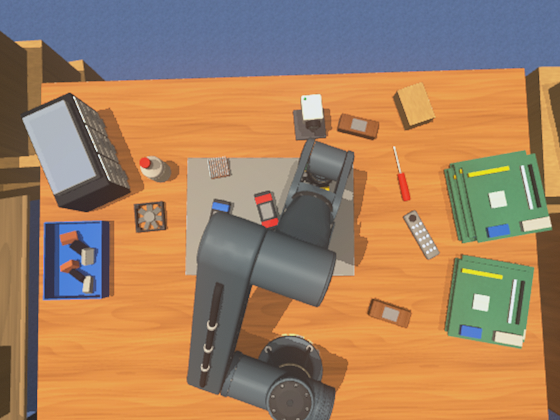

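```bash
python3 - <<'E'
from h import *
s=snapshot("scene"); P=cloud(s); f=s["frame"].astype(int)
m=(abs(P[...,0]-.58)<.09)&(abs(P[...,1]+.1)<.06)&(P[...,2]>.12)&(P[...,2]<.2)&(f[...,0]>120)&(f[...,2]<90)
Q=P[m]; print(len(Q),Q.min(0).round(3),Q.max(0).round(3))
cv2.imwrite("pics/s3.png",cv2.resize(s["frame"][175:310,160:290,::-1],None,fx=4.4,fy=4.4,interpolation=cv2.INTER_CUBIC))
save(snapshot("wrist"),"pics/w4.png"); st()
E
```

```text
136 [ 0.597 -0.16   0.153] [ 0.635 -0.071  0.2  ]
t 53.73 tcp [ 0.5807 -0.1006  0.1643] jawyaw -1.498 y [ 0.    -0.001 -1.   ] q [-0.36  0.59  1.6  -0.    0.95  1.14] F [-0.19 -0.21 -3.54] T [ 0.009  0.003 -0.047] gap 0.601
```

View pics/s3.png

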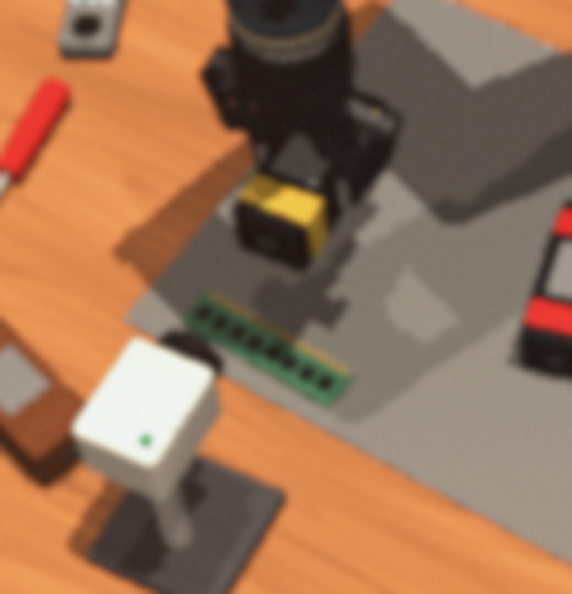

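View pics/w4.png

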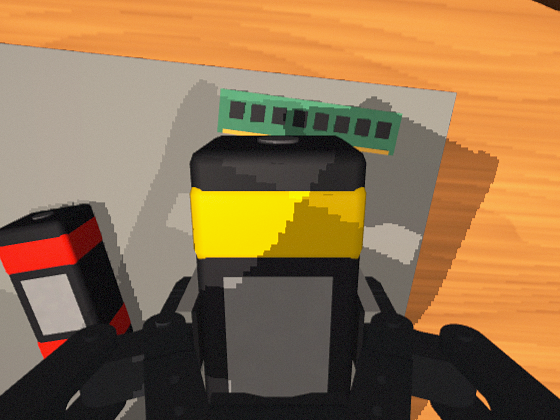

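The wrist view shows yellow held level and centred (278,250), with its short end towards the lens, and the scene crop shows it facing the camera. Handing in.

```bash
python3 - <<'E'
from h import *
print(sign_off())
E
```

```text
the job is handed in; nothing more can be done
None
```

I shook red, then yellow, then blue well clear of the mat, and judged **yellow** to be the rattler. I handed in at about 54 s, still holding yellow in front of the camera; no verdict came back.

- **Which one rattles:** I compared the wrist torque when each adapter was tipped end for end with the torque when tipped sideways. Yellow's end-for-end torque came out low by about what the loose ball would cause. Blue matched a sound one when I ran the same comparison on it. I did not tip red sideways; its torque fits the line through the other two.
- **How sure that is:** yellow's readings were disturbed by a lasting torque oscillation in the grip. A second round of tipping pointed the same way, though some single readings fell between sound and rattling. My first reading of the data used the wrong sign, and I corrected it before choosing.
- **Sound adapters:** the last top view shows red flat on the mat, with its top 49 mm above the bench. The arm partly hid blue in that view, but the part in view and its wrist picture show it flat.
- **Final hold:** the tool stood at (0.581, -0.101, 0.164) m, about 4 mm above yellow's middle, against a view point I estimated from the pictures at (0.581, -0.101, 0.160) m. The tool is level, and yellow's short end points at the lens in the last pictures.
- **Bystanders and camera:** they look unmoved in the last pictures.

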